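Weigh out brass paperweights at the market stall

TASK

A customer wants brass paperweights by weight: lift the recessed hatch of the stock chest off its seat, slide it along its channels until the well is fully uncovered and leave it lying there. Then set bars gently, flat and upright, in the scale's pan, one at a time, letting go of each, until the pointer comes to rest between the two prongs of the fork on the dial. Leave the bars that are not needed lying in the well, and do not disturb the vase, bowl, jar and casket.

Things in the scene. Friction and masses are not known exactly. Their poses are not given: they have to be found in the camera images.
- chest: Fixed low wooden stock chest, 330 (x) x 220 (y) mm, 60 mm high. Origin: on the table under the middle of the well; +x runs from the well along the deck, away from the robot; z up. The rim round the well is a recess 154 x 204 mm, 8 mm deep: the hatch sits in it on a ledge 52 mm above the table. Nothing rises above 60 mm round the well.
- well_floor (a point): Middle of the well's floor, 8 mm above the table, straight above the chest's origin; chest's axes. The well is 138 (x) x 188 (y) mm inside at the ledge and is open at the top once the hatch is away.
- deck_mid (a point): Point on the chest's flat deck, 60 mm above the table, 150 mm along x from the chest's origin; chest's axes. The deck spans x = 77 to 245 mm. From x = 100 mm channels run along both sides: walls 204 mm apart, lips turned inward 188 mm apart, their undersides 82 mm and tops 88 mm above the table. End stop 10 mm high at x = 237 mm.
- hatch_handle (a point): Middle of the wooden bar handle, 16 (x) x 60 (y) x 28 mm high, on the loose hatch plate, 150 (x) x 196 (y) x 8 mm, 160 g; 22 mm above the plate's underside. Chest's axes. Shut: at x = 0, 74 mm above the table. Raise it over 8 and under 22 mm to pass over the rim and under the lips, slide along +x (stop at 162 mm); well uncovered from x = 144 mm. On the deck it is at 82 mm.
- scale: Fixed green counter scale, 265 mm long (x), pan on the robot's side, sloping dial on its +x side (away from the robot). Origin: on the table under the middle of the pan; z up. Dial 128 mm across, centre at x = 140 mm, 60 mm up, tilted 45 degrees to face +x and up; housing top 110 mm above the table.
- pan_floor (a point): Middle of the inner floor of the scale's flat steel pan, 100 mm above the table when empty; scale's axes. Inside 150 (x) x 190 (y) mm, rim 10 mm high. On a spring: sinks straight down 20 mm per kg (24 mm at most), settling within about a second.
- pointer (a joint): Reading of the scale's black pointer (rad): 0 when empty, at the dial's top (pan side), growing clockwise seen from in front of the dial, 4.5 rad per kg on the pan.
- fork (a joint): Place of the fork on the dial rim (rad), same zero and direction as the pointer: the middle between its two steel prongs, whose inner faces stand 0.38 rad either side. Set by the seller, differs each time (1.9 to 2.95).
- pointer_tip (a point): Point on the pointer, 50 mm from the dial's centre.
- fork_mid (a point): Point half-way between the fork's two prongs, 50 mm from the dial's centre, in the pointer's plane.
- long_a_mid (a point): Brass bar paperweight, long: base 120 (x) x 18 (y) x 12 mm, with a grip lug 14 (x) x 18 (y) mm standing 28 mm above the base's middle. Point: centre, 20 mm above its underside; x along the bar, z up. About 260 g (10 per cent either way). Lies in the well along the chest's x, one of five side by side some 38 mm apart, in any order.
- long_b_mid (a point): Brass bar paperweight, long: base 120 (x) x 18 (y) x 12 mm, with a grip lug 14 (x) x 18 (y) mm standing 28 mm above the base's middle. Point: centre, 20 mm above its underside; x along the bar, z up. About 260 g (10 per cent either way). Lies in the well along the chest's x, one of five side by side some 38 mm apart, in any order.
- short_a_mid (a point): Brass bar paperweight, short: base 60 (x) x 18 (y) x 12 mm, with a grip lug 14 (x) x 18 (y) mm standing 28 mm above the base's middle. Point: centre, 20 mm above its underside; x along the bar, z up. About 135 g (10 per cent either way). Lies in the well along the chest's x, one of five side by side some 38 mm apart, in any order.
- short_b_mid (a point): Brass bar paperweight, short: base 60 (x) x 18 (y) x 12 mm, with a grip lug 14 (x) x 18 (y) mm standing 28 mm above the base's middle. Point: centre, 20 mm above its underside; x along the bar, z up. About 135 g (10 per cent either way). Lies in the well along the chest's x, one of five side by side some 38 mm apart, in any order.
- short_c_mid (a point): Brass bar paperweight, short: base 60 (x) x 18 (y) x 12 mm, with a grip lug 14 (x) x 18 (y) mm standing 28 mm above the base's middle. Point: centre, 20 mm above its underside; x along the bar, z up. About 135 g (10 per cent either way). Lies in the well along the chest's x, one of five side by side some 38 mm apart, in any order.
- vase_mid (a point): Terracotta vase, 62 mm wide, 140 mm high, standing between the chest and the scale; point on its axis 70 mm up. Not to be disturbed.
- bowl_mid (a point): Blue tea bowl, 68 mm wide, 45 mm high, beyond the vase; point on its axis 22 mm up. Not to be disturbed.
- jar_mid (a point): Terracotta jar with wooden lid, 80 mm wide, 120 mm high, on the far left; point on its axis 60 mm up. Not to be disturbed.
- casket_mid (a point): Dark wooden casket, 100 x 70 x 60 mm, on the far right; point at its centre. Not to be disturbed.

How it is judged:
By the outcome, as a careful person would: the job done as asked, in the order asked, and still so for the second after the job is handed in, with the robot touching nothing.
It also fails if it takes over 72 s, if anything falls off the work surface, if the arm or the gripper's body presses on something with over 40 N, if the wrist force passes 120 N, or if a joint passes its speed limit or range.

ROBOT

A 6-joint arm with a two-finger parallel gripper is mounted at the origin on the work surface. World frame = base frame: x ahead of the robot, y to its left, z up, the work surface at z = 0. Lengths are in m, angles in rad, forces in N, time in s.
With the tool pointing down it reaches from about 0.3 to 0.875 m from the base axis. Payload 6.4 kg.
Tool frame: the origin (TCP) lies midway between the tips of the shut fingers; the grasp point (between the pads) lies 19 mm behind it; z points along the fingers, y is the line along which they close (so a half turn about z gives the same grasp; the last joint's range is limited). The gripper opens to 85 mm and grips with 20 to 120 N. Pads are 22 mm wide; open, the fingers measure 114 mm over their backs; the gripper's body (76 mm by 85 mm) begins 54 mm behind the grasp point. The pads swing forward as they close: fully open they stand 13 mm farther back than shut.
Start: joints at [1.045, 0.181, 1.607, -0, 1.354, -0.206], TCP at [0.181, 0.546, 0.231] pointing down, gripper open.
Joint ranges: [-2.99, 2.99], [-0.89, 2.07], [0.3, 2.58], [-1.14, 4.28], [0, 2.63], [-3.12, 3.12]. Speed limits (rad/s): [2.57, 2.57, 3.01, 3.14, 3.14, 3.14].

INTERFACE

Orientations are given as a unit quaternion [w, x, y, z].
In Python, from workcell import robot gives the robot as it stands. Calls block until the motion is done:
- robot.goto(position, orientation): joint-space move of the TCP to a pose.
- robot.line_to(position, attitude=None, velocity=0.15, until_force=None): straight line of the TCP; attitude=None keeps the orientation; velocity is the mean speed in m/s. With until_force (N) it stops when the force on the tool has changed by that much, and returns True; else False.
- robot.movej(angles): joint-space move.
- robot.move_gripper(opening): finger opening in m; the grip force is fixed at half the most; returns when the fingers have stopped.
- robot.pause(seconds).
- robot.ik(position, orientation): joint angles nearest the present ones, or None.
- robot.observe(): the state.
- robot.camera(name): name is "scene" or "top" or "wrist"; returns the picture (480x640x3 uint8, red, green, blue); there is no depth.
- robot.camera_model(name): a dict with "camera_matrix" (3x3 intrinsics, pixels), "pose" (4x4, takes a point from camera to world coordinates). Camera axes: x right, y up, looking along -z (the intrinsics and any distortion apply to the point x, -y, -z); pixel columns grow to the right and rows downward; lengths in m; the calibration is good to about 2 mm. The wrist camera is an equidistant fisheye: a pixel r from the principal point sees the ray r / f radians off the axis. A picture is of the moment at which its call begins: read the wrist's pose just before it. camera_model takes no time and is no camera call; for the wrist camera it gives the pose at the moment of the call.
A pose or a line that the arm cannot do raises robot.IKError and nothing moves.
- robot.finish_job(): hands the job in; it is judged then, once.
The state is a dict: "time": time; "q": joint angles; "qd": joint speeds; "effort": joint torques, N m; "ee_pos": TCP position; "tool_rot": TCP orientation; "ft_force": force on the tool from outside, world axes, zero at the start; "ft_torque": the same for the moment, N m; "grip_width": finger opening in m; "grasp_force": force on a finger pad.
Only numpy, scipy, OpenCV 4.12 (cv2) and the standard library are available. Lean on these libraries where they do the work, as an engineer would, in place of code of your own. Each camera call takes 0.05 s, during which the arm holds its last target. There are 200 camera calls.

## Working session

There is one attempt and no reset: what is moved stays moved. The work goes in short steps, each a Python script; the robot and the scene stay as the last script left them, time stands still between calls to the robot, and variables do not carry over. Pictures are saved under pics/ and viewed, at most 10 in all, crops included, and the job is handed in when it is done.

```bash
ls; mkdir -p pics; python3 - <<'E'
from workcell import robot
import cv2,numpy as np
np.set_printoptions(precision=4,suppress=True)
for n in("scene","top"):
    cv2.imwrite(f"pics/{n}0.png",robot.camera(n)[:,:,::-1]); m=robot.camera_model(n); print(n,m)
s=robot.observe();print(s["time"],s["tool_rot"],s["ee_pos"]); print(robot.camera_model("wrist"))
E
```

```text
pics
scene {'camera_matrix': array([[539.6508,   0.    , 319.4373],
       [  0.    , 539.6508, 233.4497],
       [  0.    ,   0.    ,   1.    ]]), 'pose': array([[ 0.6419, -0.6311,  0.4355,  1.1995],
       [ 0.7667,  0.5199, -0.3767, -0.5931],
       [ 0.0113,  0.5758,  0.8175,  1.372 ],
       [ 0.    ,  0.    ,  0.    ,  1.    ]])}
top {'camera_matrix': array([[476.4356,   0.    , 324.9771],
       [  0.    , 476.4356, 245.7424],
       [  0.    ,   0.    ,   1.    ]]), 'pose': array([[ 0.01  ,  0.9948, -0.1009,  0.3979],
       [-0.9999,  0.0111,  0.01  ,  0.0011],
       [ 0.011 ,  0.1008,  0.9948,  1.3594],
       [ 0.    ,  0.    ,  0.    ,  1.    ]])}
0.1 [-0.0003  0.1593  0.9872 -0.0007] [0.1805 0.5454 0.2305]
{'camera_matrix': array([[371.6483,   0.    , 317.1397],
       [  0.    , 371.6483, 224.846 ],
       [  0.    ,   0.    ,   1.    ]]), 'pose': array([[ 0.3141, -0.9048, -0.2874,  0.1064],
       [ 0.9494,  0.2987,  0.0973,  0.5701],
       [-0.0022, -0.3034,  0.9529,  0.3732],
       [ 0.    ,  0.    ,  0.    ,  1.    ]])}
```

View pics/top0.png

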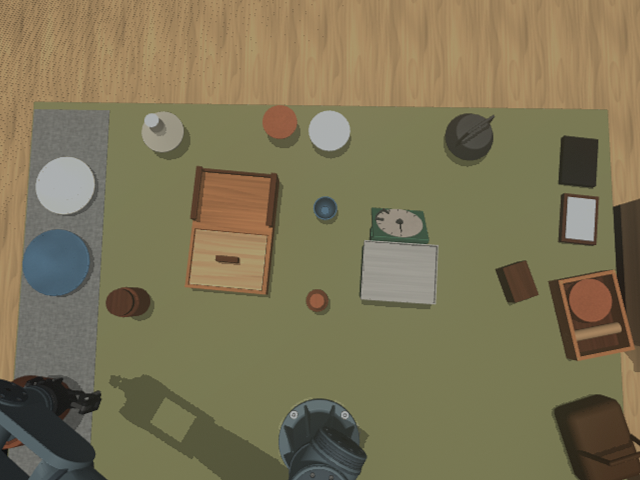

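View pics/scene0.png

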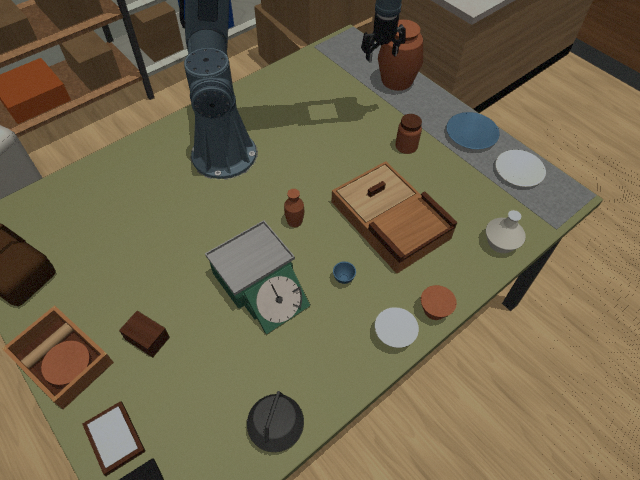

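The top view shows the chest hatch at about (229,260) with its handle at (227,259). The pan is at (400,273), the dial at (399,223), the vase at (317,300) and the bowl at (325,208). In the scene view the dial is at (278,298). Next I'll measure with masks and enlarge the dial.

```bash
cat >h.py <<'E'
import cv2,numpy as np
from workcell import robot
np.set_printoptions(precision=4,suppress=True)
def ray(cm,px,wrist=False):
    K,T=cm["camera_matrix"],cm["pose"]; px=np.atleast_2d(px).astype(float)
    u=(px-K[:2,2])/K[0,0]
    if wrist:
        r=np.linalg.norm(u,axis=1,keepdims=True)+1e-12; d=np.c_[u*np.sin(r)/r,np.cos(r)]
    else: d=np.c_[u,np.ones(len(u))]
    return T[:3,3],(d*[1,-1,-1])@T[:3,:3].T
def onplane(cm,px,z,wrist=False):
    o,d=ray(cm,px,wrist); return o+d*((z-o[2])/d[:,2])[:,None]
def proj(cm,p):
    T=cm["pose"]; c=(np.atleast_2d(p)-T[:3,3])@T[:3,:3]*[1,-1,-1]
    return (c@cm["camera_matrix"].T)[:,:2]/c[:,2:]
def blobs(mask,amin=30):
    cs,_=cv2.findContours(mask.astype(np.uint8),cv2.RETR_EXTERNAL,cv2.CHAIN_APPROX_NONE)
    return sorted([c for c in cs if cv2.contourArea(c)>amin],key=cv2.contourArea,reverse=True)
E
python3 - <<'E'
from h import *
for n,roi in(("top",(180,160,280,300)),("scene",(325,160,460,270))):
    im=cv2.imread(f"pics/{n}0.png"); cm=robot.camera_model(n); hsv=cv2.cvtColor(im,cv2.COLOR_BGR2HSV)
    for (x,y) in ([(210,250),(230,200),(227,259),(380,280),(317,300),(191,262)] if n=="top" else [(365,205),(410,225),(377,187),(250,255),(294,212)]): print(n,(x,y),hsv[y,x],end=" ")
    print()
    H,S,V=[hsv[...,i].astype(int) for i in range(3)]
    X,Y=np.meshgrid(range(640),range(480))
    inb=(X>roi[0])&(X<roi[2])&(Y>roi[1])&(Y<roi[3])
    p0=(210,250) if n=="top" else (365,205)
    m=inb&(abs(V-V[p0[1],p0[0]])<28)&(abs(S-S[p0[1],p0[0]])<30)&(H<22)
    m=cv2.morphologyEx(m.astype(np.uint8),cv2.MORPH_OPEN,np.ones((3,3)))
    c=blobs(m)[0]; W=onplane(cm,c[:,0],.06)
    r=cv2.minAreaRect((W[:,:2]*1000).astype(np.float32)); print("hatch",r)
    roi=(350,235,445,312) if n=="top" else (200,220,300,300)
    inb=(X>roi[0])&(X<roi[2])&(Y>roi[1])&(Y<roi[3])
    m=inb&(S<40)&(V>90)&(Y<(239+400 if n=="top" else 640))
    m=cv2.morphologyEx(m.astype(np.uint8),cv2.MORPH_OPEN,np.ones((3,3)))
    c=blobs(m)[0]; W=onplane(cm,c[:,0],.11)
    print("pan",cv2.minAreaRect((W[:,:2]*1000).astype(np.float32)))
im=cv2.imread("pics/top0.png"); s=cv2.imread("pics/scene0.png")
a=cv2.resize(im[200:250,360:440],(800,500),interpolation=cv2.INTER_CUBIC)[:, :400*2]
b=cv2.resize(s[262:334,240:318],(600,554),interpolation=cv2.INTER_CUBIC)
cv2.imwrite("pics/dial_s.png",b)
E
```

```text
top (210, 250) [ 17 101 169] top (230, 200) [ 13 138 153] top (227, 259) [ 12 126  89] top (380, 280) [ 25  19 151] top (317, 300) [ 10 140 146] top (191, 262) [ 14 132 114] 
hatch ((488.97906494140625, 252.65928649902344), (194.4452667236328, 152.11553955078125), 85.33721923828125)
pan ((458.7977600097656, -207.29156494140625), (197.4330596923828, 157.4840545654297), 86.72055053710938)
scene (365, 205) [ 19  93 164] scene (410, 225) [ 13 143 141] scene (377, 187) [ 11 145  79] scene (250, 255) [ 20  11 139] scene (294, 212) [  9 158  92] 
hatch ((490.4985046386719, 250.7689208984375), (194.41737365722656, 147.35939025878906), 85.40292358398438)
pan ((462.6158752441406, -211.74745178222656), (189.7611083984375, 147.8876190185547), 86.66292572021484)
```

View pics/dial_s.png

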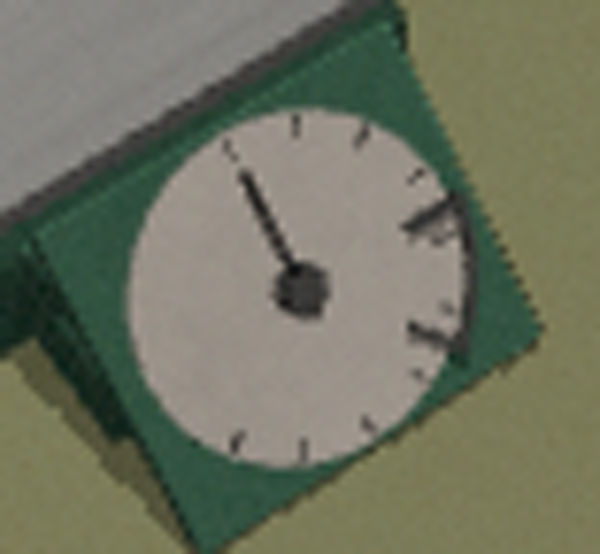

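The dial crop shows the pointer tip at crop (245,175), the hub at (301,290) and fork prongs at about (408..450,228..200) and (410..460,330..350). I'll turn these into dial angles and measure the vase.

```bash
python3 - <<'E'
from h import *
cm=robot.camera_model("scene")
sc=np.array([.4605,-.2095,0]); ys=np.radians(-3.3)
ex=np.array([np.cos(ys),np.sin(ys),0]); ey=np.array([-ex[1],ex[0],0]); ez=np.array([0,0,1])
C=sc+.14*ex+.06*ez; n=(ex+ez)/2**.5; up=(ez-ex)/2**.5
px=np.array([[301,290],[245,175],[228,148],[235,445],[408,228],[430,214],[450,200],[410,330],[433,339],[460,350]])/7.692+[240,262]-.44
o,d=ray(cm,px); P=o+d*(((C-o)@n)/(d@n))[:,None]
h=P[0]-C; print("hub off",h@ex,h@ey,h@up)
for p in P: q=p-P[0]; print(np.arctan2(q@ey,q@up),np.linalg.norm(q))
for n_,roi in(("top",(295,280,340,320)),("scene",(278,180,312,232))):
    im=cv2.imread(f"pics/{n_}0.png"); hsv=cv2.cvtColor(im,cv2.COLOR_BGR2HSV); c=robot.camera_model(n_)
    m=np.zeros((480,640),np.uint8); x0,y0,x1,y1=roi; m[y0:y1,x0:x1]=((hsv[...,0]<15)&(hsv[...,1]>110))[y0:y1,x0:x1]
    b=blobs(m)[0]; print("vase",n_,cv2.boundingRect(b), onplane(c,b[:,0].mean(0),.07))
    bx=(205,245,250,272) if n_=="top" else (360,175,392,200)
    m[:]=0; x0,y0,x1,y1=bx; m[y0:y1,x0:x1]=(hsv[...,2]<120)[y0:y1,x0:x1]
    b=blobs(m)[0]; print("handle",n_,cv2.boundingRect(b), onplane(c,b[:,0].mean(0),.08))
E
```

```text
hub off -0.00121626933209919 0.0011730747536779513 0.001720064584953168
0.0 0.0
0.021104822133871055 0.047495416780706706
3.459498736746955e-05 0.05926762987929758
-2.2231980957286783 0.058986326649928304
1.6121168808958444 0.0454410798936838
1.604639759645223 0.05510434405952018
1.5932831139204924 0.0641321791829518
2.4523801878639717 0.04554672318077857
2.455772545761346 0.05538918684640825
2.4606731721525446 0.06707678107887309
vase top (307, 290, 21, 22) [[0.3812 0.0088 0.07  ]]
handle top (215, 255, 25, 10) [[0.4882 0.2503 0.08  ]]
vase scene (284, 189, 20, 38) [[0.3829 0.0075 0.07  ]]
handle scene (366, 181, 20, 17) [[0.4927 0.2465 0.08  ]]
```

Fork middle is at about 2.03 rad, so the window is about 1.65–2.41 rad, or 0.37–0.54 kg. The prong spacing of 0.84 rad is close to the given 0.76 plus prong thickness. That suggests starting with one long and one short bar. The chest is at (0.490,0.251) with yaw -4.65°, and the plate measures 194x150 mm as expected. I'll move above the handle and check with the wrist camera.

```bash
cat >>h.py <<'E'
from scipy.spatial.transform import Rotation as Ro
def quat(yaw):  # tool down, tool y (closing line) along heading yaw, whichever sense is nearer
    y=np.array([np.cos(yaw),np.sin(yaw),0]); z=np.array([0,0,-1.]); best=None
    for s in(1,-1):
        R=np.c_[np.cross(s*y,z),s*y,z]; q=Ro.from_matrix(R).as_quat()[[3,0,1,2]]
        j=robot.ik([.48,.05,.25],q)
        if j is not None and (best is None or abs(j[5])<best[0]): best=(abs(j[5]),q)
    return best[1]
CO=np.array([.4897,.2510]); CY=np.radians(-4.65)
SO=np.array([.4605,-.2095]); SY=np.radians(-3.3)
def fr(o,yaw,x,y):
    c,s=np.cos(yaw),np.sin(yaw); return o+np.array([c*x-s*y,s*x+c*y])
def ch(x,y,z): return [*fr(CO,CY,x,y),z]
def scl(x,y,z): return [*fr(SO,SY,x,y),z]
E
python3 - <<'E'
from h import *
q=quat(CY); print(q)
robot.goto(ch(0,0,.2),q); s=robot.observe(); print(s["time"],s["ee_pos"],s["q"])
cm=robot.camera_model("wrist"); im=robot.camera("wrist")[:,:,::-1]; cv2.imwrite("pics/w1.png",im)
np.save("w1.npy",cm["pose"]); print(cm["pose"])
E
```

```text
[0.     0.7352 0.6778 0.    ]
1.675 [0.4893 0.2518 0.2001] [0.2594 0.156  1.7011 0.0004 1.2845 0.3388]
[[ 0.9969  0.0754  0.0238  0.495 ]
 [-0.0791  0.9498  0.3027  0.3293]
 [ 0.0002 -0.3037  0.9528  0.3428]
 [ 0.      0.      0.      1.    ]]
```

View pics/w1.png

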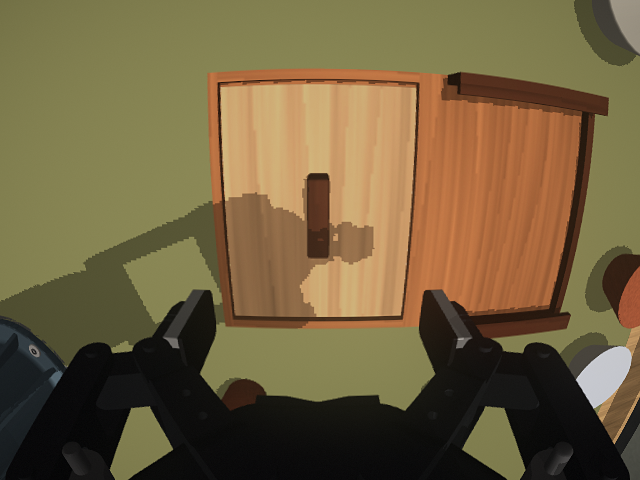

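The wrist view shows the plate corners at (219,83), (418,84), (404,318) and (232,317). The handle's top face is centred at about (319,218). I'll check these against z = 60 mm and 88 mm.

```bash
python3 - <<'E'
from h import *
cm=robot.camera_model("wrist"); cm["pose"]=np.load("w1.npy")
W=onplane(cm,[[219,83],[418,84],[404,318],[232,317]],.06,True); print(W, W.mean(0), np.linalg.norm(np.diff(W[[0,1,2,3,0]],axis=0),axis=1))
e=(W[1]-W[0]+W[2]-W[3]); print("yaw",np.degrees(np.arctan2(e[1],e[0])))
im=cv2.imread("pics/w1.png"); m=np.zeros((480,640),np.uint8); m[165:265,298:336]=(im.max(2)<100)[165:265,298:336]
b=blobs(m)[0]; print(cv2.boundingRect(b)); H=onplane(cm,b[:,0],.088,True)[:,:2]*1000
print(cv2.minAreaRect(H.astype(np.float32)))
E
```

```text
[[0.4224 0.3584 0.06  ]
 [0.5735 0.3457 0.06  ]
 [0.5594 0.1448 0.06  ]
 [0.4042 0.1583 0.06  ]] [0.4898 0.2518 0.06  ] [0.1517 0.2014 0.1558 0.2009]
yaw -4.874908668957294
(307, 173, 23, 85)
((489.8706970214844, 254.5785369873047), (62.8742790222168, 16.127416610717773), 85.00810241699219)
```

Plate centre is (0.4898,0.2518) with yaw -4.85°, consistent across the views. Now for the hatch.

```bash
sed -i 's/^CO=.*/CO=np.array([.4898,.2515]); CY=np.radians(-4.85)/' h.py; python3 - <<'E'
from h import *
q=quat(CY)
robot.move_gripper(.05)
robot.line_to(ch(0,0,.11),q,.25)
print("touch",robot.line_to(ch(0,0,.066),q,.1,until_force=10))
robot.move_gripper(0); s=robot.observe(); print(s["time"],s["ee_pos"],s["grip_width"],s["ft_force"])
robot.line_to(ch(0,0,.081),q,.05); robot.pause(.1); s=robot.observe(); print(s["ee_pos"],s["ft_force"])
hit=robot.line_to(ch(.154,0,.081),q,.12,until_force=12)
s=robot.observe(); print("hit",hit,s["time"],s["ee_pos"],ch(.154,0,.081),s["ft_force"],s["grip_width"])
cv2.imwrite("pics/w2.png",robot.camera("wrist")[:,:,::-1])
E
```

```text
touch False
3.6667 [0.4906 0.2517 0.067 ] 0.014585186886502732 [-0.7019 -0.3242  5.2069]
[0.4895 0.2514 0.0808] [-0.0807  0.0624 -1.0545]
hit False 5.65 [0.6426 0.2387 0.0808] [np.float64(0.6432485963978023), np.float64(0.23847969802407123), 0.081] [ 0.1538 -0.2669 -2.6068] 0.014836993541730516
```

```bash
python3 - <<'E'
from h import *
q=quat(CY)
print("down",robot.line_to(ch(.154,0,.0725),q,.03,until_force=4)); s=robot.observe(); print(s["ee_pos"],s["ft_force"])
robot.move_gripper(.04); 
robot.line_to(ch(.154,0,.13),q,.25); robot.line_to(ch(0.0,-.03,.23),q,.35)
cm=robot.camera_model("wrist"); im=robot.camera("wrist")[:,:,::-1]; cv2.imwrite("pics/w3.png",im); np.save("w3.npy",cm["pose"])
cv2.imwrite("pics/top3.png",robot.camera("top")[:,:,::-1])
s=robot.observe(); print(s["time"],s["ee_pos"],s["ft_force"])
E
```

```text
down True
[0.6438 0.2388 0.075 ] [ 0.7492 -0.122   3.8523]
7.5167 [0.4876 0.2213 0.2282] [ 0.1868 -0.251  -0.0458]
```

View pics/w3.png

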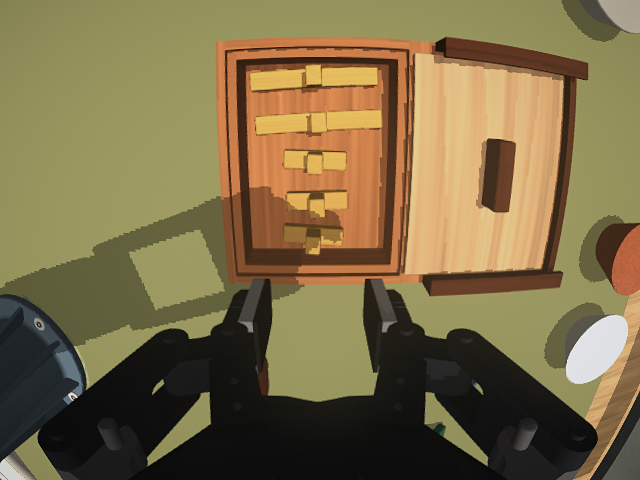

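The wrist view shows five bars in the open well: two long at rows of about 78 and 122, and three short at rows of about 160, 200 and 236, with lugs near column 315. The hatch lies on the deck clear of the well.

```bash
cat >>h.py <<'E'
def findbars(im,cm,verbose=True):  # bgr wrist picture -> list of (centre x,y in chest frame, length, yaw)
    hsv=cv2.cvtColor(np.ascontiguousarray(im),cv2.COLOR_BGR2HSV); H,S,V=[hsv[...,i].astype(int) for i in range(3)]
    m=((H>=20)&(H<=30)&(S>110)&(V>60)).astype(np.uint8); out=[]
    for b in blobs(m,250):
        mm=np.zeros_like(m); cv2.drawContours(mm,[b],-1,1,-1); ys,xs=np.nonzero(mm)
        x0,x1=xs.min(),xs.max(); w=max(4,(x1-x0)//4)
        l=[x0,ys[xs<x0+w].mean()]; r=[x1+1,ys[xs>x1-w].mean()]
        # end rows: mean over the outer quarter, shifted to the end by the slope between quarters
        k=(r[1]-l[1])/((x1-w/2)-(x0+w/2)); l[1]-=k*w/2; r[1]+=k*w/2
        W=onplane(cm,[l,r],.019,True)[:,:2]; d=W[1]-W[0]; c=W.mean(0)
        a,s=np.cos(CY),np.sin(CY); v=np.array([[a,s],[-s,a]])@(c-CO)
        if abs(v[0])<.08 and abs(v[1])<.1: out.append((v[0],v[1],np.linalg.norm(d),np.degrees(np.arctan2(d[1],d[0])),(x0,x1,int(ys.mean()))))
    return sorted(out,key=lambda t:-t[1])
E
python3 - <<'E'
from h import *
im=cv2.imread("pics/w3.png"); cm=robot.camera_model("wrist"); cm["pose"]=np.load("w3.npy")
for p in [(251,82),(313,71),(300,165),(320,235)]: print(cv2.cvtColor(im,cv2.COLOR_BGR2HSV)[p[1],p[0]])
for b in findbars(im,cm): print(b)
c=onplane(cm,[[313,67],[318,114],[316,154],[317,197],[314,235]],.048,True); print("lugs",c[:,:2]) 
for p in c:
  d=p[:2]-CO; a,s=np.cos(CY),np.sin(CY); print(a*d[0]+s*d[1],-s*d[0]+a*d[1])
h=onplane(cm,[[499,143]],.096,True)[0]; d=h[:2]-CO; print("handle",h, np.cos(CY)*d[0]+np.sin(CY)*d[1])
t=cv2.imread("pics/top3.png"); cv2.imwrite("pics/top3c.png",cv2.resize(t[155:305,175:295],(640,800*1)[:1]+(600,)))
E
```

```text
[ 20 153 223]
[ 21 152 227]
[ 20 154 229]
[ 17 168 106]
(np.float64(0.029808481283337716), np.float64(0.08079076692992086), np.float64(0.053422504276039846), np.float64(-2.417154359642511), (np.int64(321), np.int64(377), 75))
(np.float64(-0.03759601529298555), np.float64(0.07774340870908107), np.float64(0.05177991630788313), np.float64(-2.2861263249216655), (np.int64(250), np.int64(304), 79))
(np.float64(0.02685787766356457), np.float64(0.038461625828754474), np.float64(0.06630024775556717), np.float64(-0.7366016886218215), (np.int64(311), np.int64(380), 119))
(np.float64(-0.03275415793241149), np.float64(0.03577159189954901), np.float64(0.053204158807034274), np.float64(-1.2525852766744288), (np.int64(255), np.int64(310), 123))
(np.float64(0.016140841898723335), np.float64(-0.00011185066216516009), np.float64(0.02207322501272146), np.float64(-9.736300366812145), (np.int64(323), np.int64(345), 160))
lugs [[0.493  0.3368]
 [0.4938 0.2954]
 [0.4891 0.2607]
 [0.4867 0.222 ]
 [0.481  0.1864]]
-0.003982952578880616 0.0852492859143714
0.000290303381831062 0.0441280601978034
-0.001432133204887576 0.00909676258696281
-0.0005521179899292501 -0.02960416550546986
-0.003314467073473884 -0.06560099005510835
handle [0.6369 0.2676 0.096 ] 0.14524123639824765
```

```bash
sed -i 's/m=((H>=20).*; out=\[\]/m=cv2.morphologyEx(((H>=18)\&(H<=30)\&(S>125)\&(V>60)).astype(np.uint8),cv2.MORPH_CLOSE,np.ones((3,5))); out=[]/' h.py
python3 - <<'E'
from h import *
im=cv2.imread("pics/w3.png"); cm=robot.camera_model("wrist"); cm["pose"]=np.load("w3.npy")
hsv=cv2.cvtColor(im,cv2.COLOR_BGR2HSV)
for p in [(290,200),(340,200),(295,232),(335,235),(300,140),(300,178),(340,160),(280,215),(440,150)]: print(p,hsv[p[1],p[0]],end=' ')
print()
for b in findbars(im,cm): print(np.round([float(v) for v in b[:4]],4),b[4])
row=hsv[160,398:425]; print(row.tolist())
def chx(px,z):
    d=onplane(cm,px,z,True)[:,:2]-CO; a,s=np.cos(CY),np.sin(CY); return np.c_[a*d[:,0]+s*d[:,1],-s*d[:,0]+a*d[:,1]]
print(chx([[405,160],[410,160],[415,160]],.068), chx([[560,170]],.068))
cv2.imwrite("pics/w3c.png",cv2.resize(im[30:290,210:600],(800,533),interpolation=cv2.INTER_CUBIC))
E
```

```text
(290, 200) [ 19 156 225] (340, 200) [ 19 154 228] (295, 232) [ 17 164 151] (335, 235) [ 18 164 151] (300, 140) [ 12 162 206] (300, 178) [ 12 160 205] (340, 160) [ 20 151 229] (280, 215) [ 12 165 142] (440, 150) [ 16 118 224] 
[-0.0035  0.0792  0.1201 -2.1814] (np.int64(250), np.int64(377), 77)
[ 0.0008  0.0377  0.1204 -1.5957] (np.int64(255), np.int64(381), 121)
[-0.0025  0.0004  0.0593 -7.4124] (np.int64(284), np.int64(345), 160)
[-0.0006 -0.0398  0.0588 -4.3182] (np.int64(287), np.int64(346), 202)
[-0.0041 -0.0761  0.0596 -8.6255] (np.int64(284), np.int64(342), 237)
[[12, 159, 207], [12, 158, 206], [12, 158, 206], [12, 160, 205], [12, 159, 207], [12, 160, 199], [12, 162, 132], [12, 157, 86], [13, 153, 70], [12, 162, 189], [12, 160, 209], [12, 162, 173], [12, 153, 115], [15, 133, 86], [15, 128, 147], [17, 110, 236], [21, 98, 230], [21, 99, 229], [21, 100, 228], [20, 102, 228], [19, 105, 228], [18, 111, 228], [17, 114, 228], [17, 113, 228], [17, 112, 228], [17, 111, 228], [17, 110, 228]]
[[0.073  0.0075]
 [0.0773 0.0077]
 [0.0817 0.0078]] [[0.233 0.006]]
```

View pics/w3c.png

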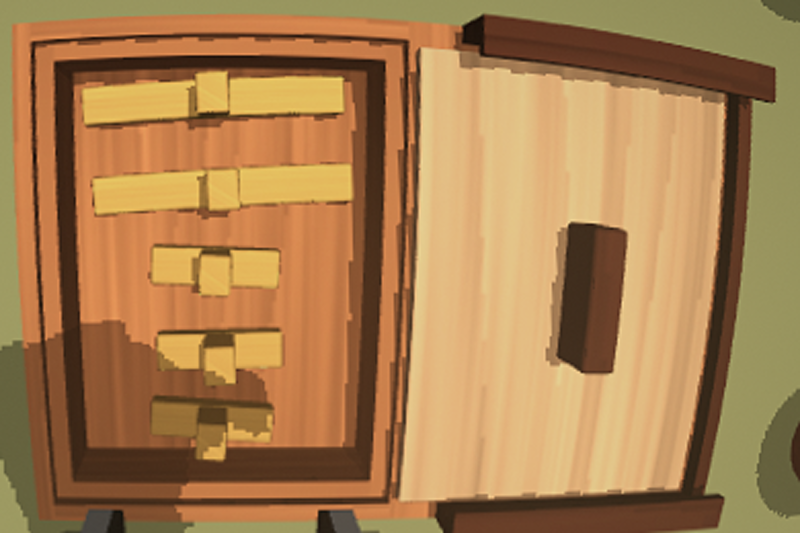

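The crop confirms the hatch lies past the recess edge. Bars are located with the right lengths (120/60 mm) and about 38 mm apart. I'll take the inner long bar first.

```bash
cat >>h.py <<'E'
def pick(x,y,yawdeg):
    q=quat(np.radians(yawdeg)); robot.goto(ch(x,y,.2),q); robot.move_gripper(.045)
    robot.line_to(ch(x,y,.07),q,.25); hit=robot.line_to(ch(x,y,.0235),q,.06,until_force=6)
    if hit: print("HIT",robot.observe()["ee_pos"]); robot.line_to(ch(x,y,.2),q,.2); return False
    robot.move_gripper(0); s=robot.observe(); print("grip",s["grip_width"],s["grasp_force"],s["ee_pos"])
    robot.line_to(ch(x,y,.05),q,.06); robot.line_to(ch(x,y,.22),q,.25); robot.pause(.2)
    s=robot.observe(); print("held",s["time"],s["grip_width"],s["ft_force"]); return True
def place(x,y,total):
    q=quat(SY); robot.goto(scl(x,y,.22),q); robot.line_to(scl(x,y,.14),q,.2)
    z=.1155-.020*total; hit=robot.line_to(scl(x,y,z),q,.03,until_force=8)
    robot.pause(.5); s=robot.observe(); print("down",hit,s["ee_pos"],s["ft_force"])
    robot.move_gripper(.04); robot.line_to(scl(x,y,.16),q,.1); robot.line_to(scl(x,y,.22),q,.3)
def dial(name):
    robot.goto([.47,.10,.25],quat(CY)); robot.pause(.8); im=robot.camera("scene")[:,:,::-1]; cv2.imwrite(f"pics/{name}.png",im)
    crop=cv2.resize(im[212:334,200:318],(590,610),interpolation=cv2.INTER_CUBIC); cv2.imwrite(f"pics/{name}c.png",crop)
    cm=robot.camera_model("scene"); ex=np.array([np.cos(SY),np.sin(SY),0]); ey=np.array([-ex[1],ex[0],0]); ez=np.array([0,0,1.])
    C=np.array([*SO,0])+.14*ex+.06*ez+.001*ey; up=(ez-ex)/2**.5
    th=np.arange(-np.pi,np.pi,.02); g=cv2.cvtColor(np.ascontiguousarray(im),cv2.COLOR_BGR2GRAY).astype(np.float32)
    acc=0
    for r in np.linspace(.018,.038,15):
        p=proj(cm,C+r*(np.cos(th)[:,None]*up+np.sin(th)[:,None]*ey)).astype(np.float32); acc=acc+cv2.remap(g,p[:,:1],p[:,1:],cv2.INTER_LINEAR)[:,0]/15
    w=np.clip(np.median(acc)-25-acc,0,None); print("pointer",(w@th)/max(w.sum(),1e-9),th[acc.argmin()],acc.min(),np.median(acc),"t",robot.observe()["time"])
E
python3 - <<'E'
from h import *
if pick(.0003,.037,-2.5):
    place(0,0,.26); dial("d1")
E
```

```text
grip 0.012866060296237849 59.36104238033295 [0.4937 0.2885 0.0241]
held 11.7333 0.012802092505292111 [ 0.1254  0.0696 -2.4441]
down False [ 0.4606 -0.2095  0.1103] [-0.7203  0.9369  0.2416]
pointer 1.0786865760889868 1.078407346410211 56.43307 151.7045 t 19.15
```

The long bar weighs about 240 g (pointer at 1.08 rad). Next, a short bar.

```bash
python3 - <<'E'
from h import *
if pick(-.002,.000,-6.5):
    place(0,.05,.375); dial("d2")
E
```

```text
grip 0.012748528219259299 59.29657995700836 [0.4884 0.2518 0.0241]
held 23.6583 0.012591067122688213 [-0.0624  0.0919 -1.654 ]
down False [ 0.4635 -0.1596  0.1081] [-0.9509  1.3641 -0.1904]
pointer 1.6311578590464768 1.6184073464102111 53.997787 151.41621 t 30.7167
```

The pointer is at about 1.63, just short of the fork, so that short bar is about 122 g. One more short bar should bring it to about 2.2, inside the window.

```bash
python3 - <<'E'
from h import *
if pick(-.001,-.038,-4.8):
    place(0,-.05,.495); dial("d3")
E
```

```text
grip 0.012733116204525073 58.91371250152588 [0.4861 0.2138 0.0241]
held 35.1083 0.012727350348116322 [ 0.0405  0.7392 -1.9559]
down False [ 0.4578 -0.2595  0.1057] [0.9959 0.2752 0.5004]
pointer 2.242014467220516 2.238407346410211 59.136395 151.58241 t 42.8083
```

View pics/d3c.png

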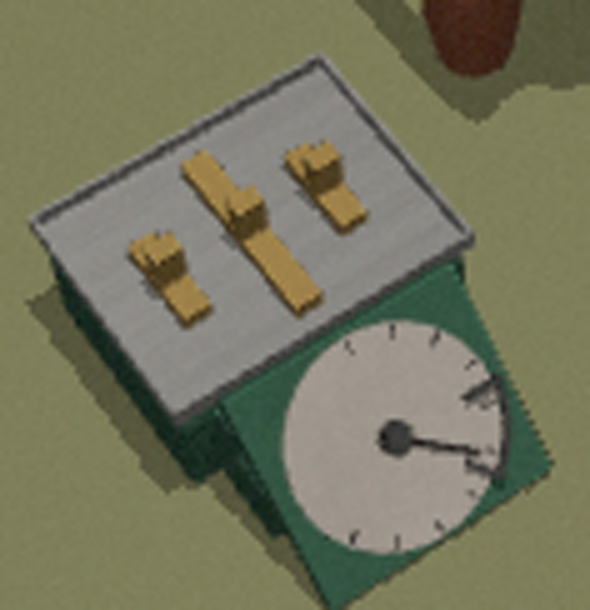

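The pan crop shows three bars lying flat and upright. The pointer tip at crop (478,452) is inside the fork, which spans (465,400) to (465,462): reading 2.24 against a window of 1.65–2.41. I'll back away and take a last look at the whole scene.

```bash
python3 - <<'E'
from h import *
robot.goto([.33,.13,.36],quat(CY)); robot.pause(.3)
t=robot.camera("top")[:,:,::-1]; s=robot.camera("scene")[:,:,::-1]
cv2.imwrite("pics/fin.png",np.vstack([cv2.resize(s[90:350,180:480],(660,572))]))
a=cv2.imread("pics/scene0.png").astype(int); d=np.abs(a-s).max(2)
for n,(x0,y0,x1,y1) in dict(vase=(278,185,312,232),bowl=(330,258,360,286),jar=(392,110,426,155),casket=(115,308,172,358)).items(): print(n,np.mean(d[y0:y1,x0:x1]>40))
print(robot.observe()["time"],robot.observe()["ft_force"])
E
```

```text
vase 0.011889862327909888
bowl 0.0
jar 0.0
casket 0.0
43.9583 [0.1076 0.4302 0.1878]
```

View pics/fin.png

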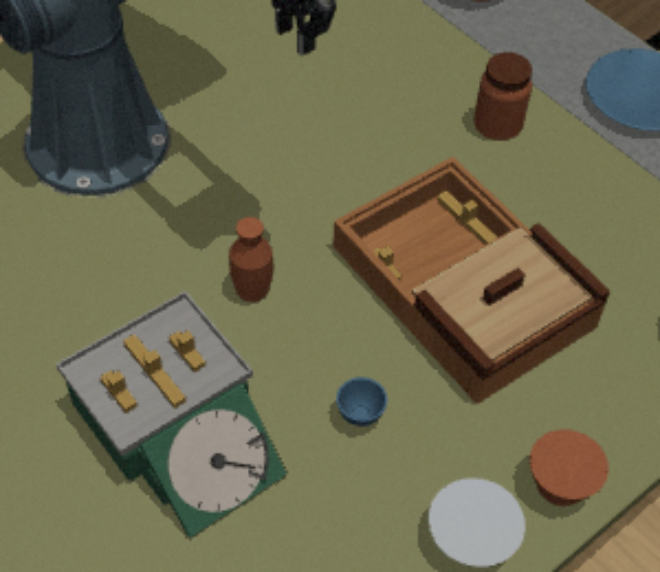

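The final view shows the hatch flat on the deck at (510,290) and the two spare bars in the well at (467,215) and (387,262). The pan holds three bars, the pointer is inside the fork, and the vase, bowl, jar and casket are unmoved. I'm handing it in.

```bash
python3 -c "
from workcell import robot
print(robot.finish_job())"
```

```text
the job is handed in; nothing more can be done
None
```

The job is handed in: the hatch lies clear of the well on the deck, and one long and two short bars sit in the pan with the pointer at about 2.24 rad, between the fork's prongs (about 1.65–2.41); the two spare bars are in the well, nothing else moved, and about 44 s were used.

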